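# Show the welded flange to the inspection camera

### The job

Take the red spatter guard off the pipe and hang it by its black handle on the two-pronged hook, then lift the pipe out of its cradle and hold it up to the inspection camera, with the middle of its brass flange 100 mm straight in front of the lens and the flange squarely facing it (the camera looks slightly downward, so the pipe must be tilted to match). Finish while still holding the pipe there, still, carried by nothing but the gripper; do not bump the camera, and leave the spray can, collar, brush and wrench where they are.

Things in the scene. Friction and masses are not known exactly. Their poses are not given: they have to be found in the camera images.
- cradle: Fixed blue base plate 230 x 130 x 10 mm with two aluminium V rests (16 mm thick, tops 54 mm above the bench, 75 mm either side of centre along x). Origin: centre of its underside, on the bench. x runs along the pipe lying in the rests (axis 55 mm above the bench) and points to the robot's left within 0.5 rad, towards the camera's side.
- pipe: Loose steel pipe, 42 mm diameter, 210 mm long, about 0.4 kg, with a brass flange (54 mm diameter, 10 mm thick) at its +x end. Origin: on the axis at mid length (about its balance point); x along the axis to the flange. Starts level in the V rests, axis 55 mm above the bench, flange to the robot's left. With the guard off it can be gripped from above between the rests, across the diameter.
- flange_face (a point): Centre of the outer face of the pipe's brass flange, 105 mm from the pipe's origin along +x.
- plain_end (a point): Centre of the pipe's plain end, 105 mm from the pipe's origin along -x.
- guard: Loose red sheet arch, about 0.35 kg, astride the pipe on the cradle plate: 132 mm long (x, along the pipe), 100 wide (y), 82 high, walls 4, ends open. Black handle on top: 12 mm round bar along x, centre 157 mm above the feet, legs 120 mm apart, 69 mm free below the bar. Origin: mid arch at feet level (10 mm above the bench at the start), z up.
- handle_mid (a point): Middle of the guard's handle bar (centre of the 12 mm bar), 157 mm above the guard's origin; the bar runs along the guard's x axis. 167 mm above the bench at the start.
- hook_stand: Fixed stand: base 170 x 150 x 12 mm, yellow 22 mm post and 90 mm cross bar (top 224 mm). Two 8 mm yellow prongs point along its -x (roughly to the robot), 34 mm either side of its centre line (60 mm free between). They sink to a dip 100 mm from the post's centre, then rise 18 mm to tips at 130 mm. Origin: under the post, on the bench.
- hook_seat (a point): Where the middle of the handle bar rests when hung in the prongs' dip: 100 mm from the post along the stand's -x, 210 mm above the bench; the hung bar runs along the stand's y. Enter from the -x side with the bar 28 to 65 mm above this height (over the tips, with the arch's top passing below the prongs), then sink.
- inspection_camera: Fixed grey inspection camera (body 110 x 62 x 62 mm, black lens 48 mm diameter with a white ring light) on an aluminium post with a dark base plate. It looks along its own -x, inclined 0.35 rad (20 degrees) downward. Origin: on the bench, z up.
- lens (a point): Centre of the camera's lens front, 60 mm from the camera's origin along its -x and 270 mm above the bench.
- focus (a point): The point 100 mm straight in front of the lens on its line of sight (236 mm above the bench). Its x axis points back along the line of sight to the lens, 0.35 rad above level. The flange face's centre belongs here, with the pipe's x axis along this x axis.
- spray_can: Spray can with orange label, 60 mm diameter, 160 mm tall; origin centre of its underside. Bystander.
- collar: Spare brass collar, 70 mm outside diameter, 22 mm tall; origin centre of its underside. Bystander.
- brush: Hand brush lying on the bench beyond the work, along its x. Bystander.
- wrench: Wrench lying flat on the bench between the cradle and the hook stand, along its x. Bystander.
There are look-alikes about, which are no part of the job. Leave any turquoise look-alike of the pipe alone.

How it is judged (in metres and radians):
On the way, in this order (a step that is already met when the one before it is completed fails the run):
1. the guard hangs by its handle on both prongs, released (contact force between guard and hook_stand above 1 N and distance between handle_mid and hook_seat below 0.03 m and angle between guard's own z axis and vertical below 0.25 rad and contact force between guard and the fingers below 0.1 N and linear speed of guard below 0.05 m/s), for 0.3 s.
2. the pipe is lifted clear of the cradle in the gripper (height (world z) of pipe above 0.1 m and contact force between pipe and the fingers above 1 N and contact force between pipe and cradle below 0.05 N), for 0.2 s.
At the end, for the whole second after the job is handed in: Guard hangs released and still on the hook (handle middle within 30 mm of seat, upright within 0.25 rad). Pipe held still by the gripper alone, touching nothing else: flange centre within 15 mm of the focus point, above 200 mm, axis within 0.14 rad of the line of sight, flange to the lens (all of step 1 and distance between flange_face and focus below 0.015 m and angle between the x axis of pipe and the x axis of focus, either way round below 0.14 rad and x of plain_end in the frame of focus below -0.15 m and height (world z) of flange_face above 0.2 m and contact force between pipe and the fingers above 1 N and contact force between pipe and cradle below 0.05 N and contact force between pipe and inspection_camera below 0.05 N and contact force between pipe and hook_stand below 0.05 N and contact force between pipe and guard below 0.05 N and linear speed of pipe below 0.02 m/s); the arm keeps its last pose, push and grip.
It fails at once if the spray can is shifted by more than 30 mm (distance of spray_can from where it was at the start of the episode above 0.03 m).
It fails at once if the brass collar is shifted by more than 30 mm (distance of collar from where it was at the start of the episode above 0.03 m).
It fails at once if the brush is shifted by more than 30 mm (distance of brush from where it was at the start of the episode above 0.03 m).
It fails at once if the wrench is shifted by more than 30 mm (distance of wrench from where it was at the start of the episode above 0.03 m).
It fails at once if the inspection camera is bumped (over 3 N) (contact force between inspection_camera and the arm above 3 N or contact force between inspection_camera and the fingers above 3 N or contact force between inspection_camera and pipe above 3 N or contact force between inspection_camera and guard above 3 N).
It also fails if it takes over 54 s, if anything falls off the work surface, if the arm or the gripper's body presses on something with over 40 N, if the wrist force passes 120 N, or if a joint passes its speed limit or range.

### The arm

A 6-joint arm with a two-finger parallel gripper is mounted at the origin on the work surface. World frame = base frame: x ahead of the robot, y to its left, z up, the work surface at z = 0. Lengths are in mm, angles in rad, forces in N, time in s.
With the tool pointing down it reaches from about 300 to 775 mm from the base axis. Payload 14.6 kg.
Tool frame: the origin (TCP) lies on the front face of the gripper's body, between the roots of the fingers; the fingertips stand 97 mm ahead of it and the grasp point (between the pads) lies 78 mm ahead of it; z points along the fingers, y is the direction in which the jaws open and shut (so a half turn about z gives the same grasp; the last joint's range is limited). The gripper opens to 94 mm and grips with 3 to 60 N. Pads are 16 mm wide; open, the fingers measure 119 mm over their backs; the gripper's body (75 mm by 177 mm) begins 78 mm behind the grasp point.
Start: joints at [1.153, 0.3, 1.521, -0, 1.321, -0.067], TCP at [189.004, 516.495, 302.646] pointing down, gripper open.
Joint ranges: [-3.03, 3.03], [-0.79, 2.21], [0.23, 2.52], [-1.04, 4.18], [0, 3.07], [-2.55, 2.55]. Speed limits (rad/s): [2.22, 2.22, 2.57, 3.14, 3.14, 3.14].

### API

Orientations are given as [roll, pitch, yaw] about the fixed x, y, z axes, in that order (R = Rz(yaw) Ry(pitch) Rx(roll)).
In Python, from cell import manip, eyes, finder gives the robot as it stands.
- The arm moves only by the tool drive_tool, never from a script. Its argument "rows" is a list of rows, each an object with "offset": the shift along the tool's x, y, z in mm, a list of three; "spin": the turn about the tool's z in degrees; "jaw": the finger opening in mm, from 0 to 94. In form: [{"offset": [dx, dy, dz], "spin": spin, "jaw": jaw}, ...]. A call has 1 to 20 rows; each row shifts and turns the commanded pose from where the row before left it, along the tool's axes as they then stand; what a row does not reach is not made up. A row lasts 1/10 s, in which the tool goes at most 50 mm and 8.59 degrees, less where a joint would pass 70% of its speed; a pose out of reach is approached as far as the arm can. A call is refused whole if a number of a shift passes 50 or a number of a turn 8.59, either way. A call with a gripper value outside its range is refused whole. The fingers move at their own pace and stop on an object; "force" is the grip in N (left out, the last holds). Time passes only in rows, so rows that do not move let the fingers close. It gives the time, the measured TCP pose, the force and the opening at its end, in the units of the state.
- manip.read_state(): the state, without advancing time (a new reading comes with each control period).
- eyes.camera(name): name is "scene" or "top" or "wrist"; returns a dict with "color" (400x640x3 uint8, blue, green, red), "depth" (400x640 float32, mm along the optical axis (not along the pixel's ray), 0 where there is no reading), "vfov" (degrees; the focal length in pixels is half the picture's height over the tangent of half this angle, whatever the lens; pixels are square), "cx", "cy" (the principal point, pixels), "rvec" (rotation vector, rad) and "tvec" (3), from world to camera coordinates, as OpenCV has them. Camera axes: x right, y down, z forward; pixel columns grow to the right and rows downward; lengths in mm; the calibration is good to about 2 mm. A picture is of the moment at which its call begins.
- manip.sign_off(): hands the job in, once; it reports no verdict.
Trained networks look in the newest picture that a camera, given by its name, has taken for a name from the list of things; names that differ only in an ending like _2 or _b are one class to them, and where a whole thing is asked for, a point or a joint stands for the part that bears it (a point fixed in the world has none). Each returns a list of dicts, best first, with "p" (0 to 1); they miss things now and then, are a little off and sometimes report something else, mostly with a low value. They report only what shows in the picture. A call takes as long as a camera call. They do not tell look-alikes from the thing itself.
- finder.find_in(camera, target): "uv" ([column, row] in pixels, amid what is visible of it).
The state is a dict: "clock": time; "joints": joint angles; "qd": joint speeds; "effort": joint torques, N m; "eef_pos": TCP position; "eef_rot": TCP orientation; "wrist_force": force on the tool from outside, world axes, zero at the start; "moment": the same for the moment, N m; "finger_gap": finger opening in mm.
Only numpy, scipy, OpenCV 4.12 (cv2) and the standard library are available. Lean on these libraries where they do the work, as an engineer would, in place of code of your own. Each camera call takes 0.05 s, during which the arm holds its last target. There are 200 camera calls.

## Working session

There is one attempt and no reset: what is moved stays moved. The work goes in short steps, Python scripts to look and compute and a tool call to move; the robot and the scene stay as the last step left them, time stands still between calls to the robot, and variables do not carry over. Pictures are saved under pics/ and viewed, about 8 in all and at most 12, crops included, and the job is handed in when it is done.

Besides the shell and the picture viewer there is one more tool, called after ">>>" as name([rows], argument=value, ...), one row to a line, values as JSON. drive_tool: Moves the arm, as the interface text tells. Its arguments: {"type":"object","properties":{"rows":{"type":"array","items":{"type":"object","properties":{"offset":{"type":"array","items":{"type":"number"}},"spin":{"type":"number"},"jaw":{"type":"number"}}}},"force":{"type":"number"}},"required":["rows"]}

```bash
mkdir -p pics; ls
cat > h.py <<'E'
import numpy as np, cv2
from cell import manip, eyes, finder
def shot(n):
    c=eyes.camera(n); c['f']=200/np.tan(np.radians(c['vfov'])/2); c['R']=cv2.Rodrigues(np.array(c['rvec'],float))[0]; c['t']=np.array(c['tvec'],float).ravel(); return c
def cloud(c):
    v,u=np.mgrid[:400,:640]; d=c['depth']; P=np.stack([(u-c['cx'])/c['f']*d,(v-c['cy'])/c['f']*d,d],-1)
    W=(P-c['t'])@c['R']; W[d<=0]=np.nan; return W
E
python3 - <<'E'
from h import *
print(manip.read_state())
for n in('scene','top'):
    c=shot(n); cv2.imwrite(f'pics/{n}0.png',c['color']); np.savez(n+'0.npz',**{k:np.asarray(v) for k,v in c.items()})
    print(n,c['vfov'],c['cx'],c['cy'],-c['R'].T@c['t'])
    W=cloud(c)
    for t in 'cradle pipe flange_face guard handle_mid hook_stand inspection_camera lens spray_can collar brush wrench'.split():
        try:
            print(t,[(np.round(r['uv']).tolist(),round(r['p'],2),np.round(W[int(r['uv'][1]),int(r['uv'][0])]).tolist()) for r in finder.find_in(n,t)[:3]])
        except Exception as e: print(t,e)
E
```

```text
pics
{'clock': 0.0, 'joints': array([ 1.15338687e+00,  3.00465855e-01,  1.52161799e+00,  1.52248396e-07,
        1.32064285e+00, -6.66200618e-02]), 'qd': array([-0.00053191, -0.0004456 ,  0.00160278,  0.00180339, -0.00013928,
        0.00041561]), 'effort': array([ 1.77947327e-04, -5.31790280e+01, -3.52749324e+01,  7.08754733e-02,
        2.42581952e-02, -9.21481796e-05]), 'eef_pos': array([188.95243066, 516.36081605, 302.07351677]), 'eef_rot': array([-3.14046114e+00, -7.56409015e-05,  2.79080318e+00]), 'wrist_force': array([-0.6477595 , -0.06684686,  0.88856142]), 'moment': array([ 0.0082579 , -0.0133717 ,  0.01358728]), 'finger_gap': 93.78288541003845}
scene 51.12523522590523 322.1621861585744 204.72593156770424 [1278.96405687 -565.61797977  928.48609797]
cradle [([302.0, 263.0], 0.73, [578.0, -76.0, 23.0]), ([420.0, 146.0], 0.23, [507.0, 499.0, 167.0])]
pipe [([290.0, 249.0], 0.92, [558.0, -102.0, 77.0]), ([328.0, 180.0], 0.65, [317.0, 244.0, 30.0])]
flange_face [([328.0, 180.0], 0.65, [314.0, 242.0, 34.0]), ([229.0, 316.0], 0.44, [647.0, -347.0, 69.0])]
guard [([309.0, 232.0], 0.
[... 1061 characters left out ...]
5.0]), ([359.0, 211.0], 0.55, [535.0, -83.0, 93.0])]
guard [([340.0, 212.0], 0.7, [520.0, -17.0, 170.0])]
handle_mid [([339.0, 215.0], 0.83, [524.0, -21.0, 90.0])]
hook_stand [([436.0, 194.0], 0.98, [612.0, -345.0, 15.0]), ([168.0, 212.0], 0.33, [494.0, 440.0, 292.0])]
inspection_camera [([169.0, 213.0], 0.65, [492.0, 437.0, 290.0])]
lens [([168.0, 210.0], 0.84, [496.0, 438.0, 298.0]), ([326.0, 156.0], 0.64, [733.0, 22.0, -1.0])]
spray_can [([374.0, 152.0], 0.76, [710.0, -118.0, 146.0])]
collar [([322.0, 156.0], 0.67, [731.0, 40.0, 20.0])]
brush [([250.0, 154.0], 0.98, [728.0, 278.0, 18.0]), ([376.0, 150.0], 0.57, [713.0, -126.0, 156.0])]
wrench [([402.0, 256.0], 0.69, [402.0, -234.0, 5.0])]
```

View pics/scene0.png

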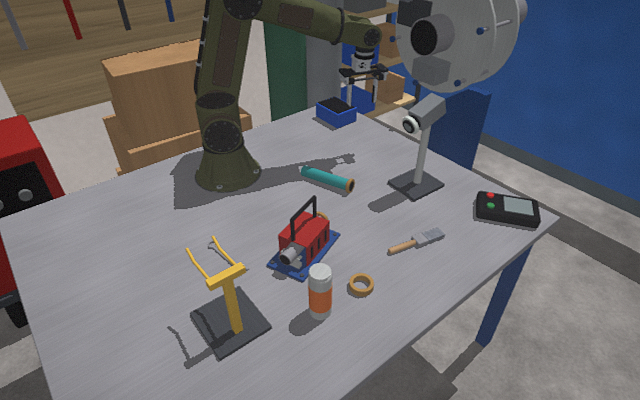

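View pics/top0.png

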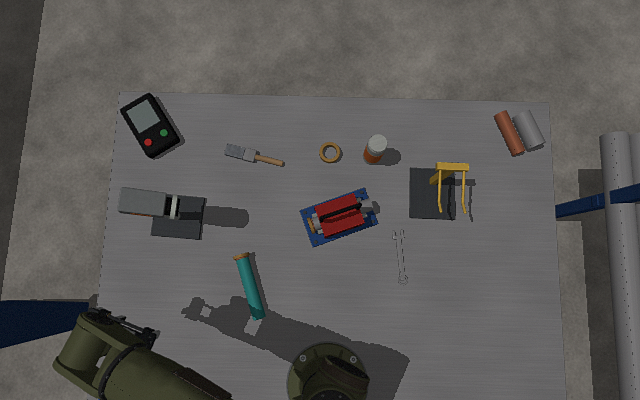

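The scene image shows the red guard on the pipe at (305,240), the yellow hook at (230,290) and the camera at (425,115). The top view shows the handle at (340,213), the prongs at (440-465,170-210) and the camera at (150-180,205). The turquoise decoy is at (248,285).

Run:
```python
from h import *
def rect(P): 
    r=cv2.minAreaRect(P[:,:2].astype(np.float32)); return np.round(r[0],1),np.round(r[1],1),round(r[2],1)
for n in('scene','top'):
    c=dict(np.load(n+'0.npz')); W=cloud(c); hsv=cv2.cvtColor(c['color'],cv2.COLOR_BGR2HSV); H,S,V=hsv[...,0].astype(int),hsv[...,1],hsv[...,2]
    x,y,z=W[...,0],W[...,1],W[...,2]
    near=(abs(x-525)<160)&(abs(y+20)<160)
    print(n); 
    b=near&(abs(H-112)<12)&(S>120)&(z<25); print('blue',b.sum(),rect(W[b]),np.median(z[b]))
    h=near&(z>115)&(z<200)&(V<90)&(abs(x-525)<110)&(abs(y+20)<100); P=W[h]; print('handle',h.sum(),np.percentile(P[:,2],[5,50,95]) )
    P=P[P[:,2]>155]; m=P.mean(0); d=np.linalg.svd(P[:,:2]-m[:2],full_matrices=False)[2][0]; s=(P[:,:2]-m[:2])@d
    print(' bar',len(P),m,'yaw',np.degrees(np.arctan2(d[1],d[0])),s.min(),s.max(),'mid',m[:2]+d*(s.min()+s.max())/2)
    r=near&((H<8)|(H>172))&(S>130)&(z>84)&(z<110);print('red top',r.sum(),rect(W[r]),np.median(z[r]))
    yl=(x>420)&(x<720)&(y<-220)&(y>-460)&(H>18)&(H<35)&(S>120)&(z>100)
    P=W[yl]; print('yellow',len(P),P.min(0),P.max(0))
    bar=P[(P[:,2]>205)&(P[:,0]>575)]; print(' bar',len(bar),rect(bar),bar[:,2].max())
    for lo,hi in((440,470),(470,500),(500,530),(530,560),(560,590)):
        q=P[(P[:,0]>lo)&(P[:,0]<hi)]; 
        if len(q):
            mid=(q[:,1].min()+q[:,1].max())/2
            for g in(q[q[:,1]<mid],q[q[:,1]>=mid]):
                if len(g): print('  prong',lo,len(g),g.mean(0).round(1))
    k=(y>320)&(y<620)&(x>380)&(x<600)&(z>200)&(z<380); P=W[k]; print('cam',len(P),P.min(0),P.max(0),rect(P))
    pl=(y>320)&(y<620)&(x>380)&(x<600)&(z<25)&(z>6); 
    if pl.sum()>10: print('base',pl.sum(),rect(W[pl]))
    w=k&(V>190)&(S<40); print('white',w.sum(), W[w].mean(0) if w.any() else 0)
    np.save(n+'cam.npy',np.hstack([P,c['color'][k]]))
```

```text
scene
blue 509 (array([529. , -27.5]), array([129. , 227.2]), 21.2) 10.664891463334225
handle 204 [123.40466824 169.53326592 175.16986443]
 bar 138 [530.41360287 -30.24215891 170.55410575] yaw -69.87399226629636 -71.36826350454997 57.574849343526104 mid [528.04054298 -23.76657745]
red top 915 (array([526.7, -22.6]), array([ 99.2, 134.8]), 20.6) 92.67336295337738
yellow 1036 [ 523.98323022 -381.49589237  100.88440256] [ 668.28337218 -292.41804829  228.13339611]
 bar 597 (array([ 621.4, -336.7]), array([89.1, 91.9]), 89.7) 228.1333961119545
  prong 500 11 [ 527.2 -369.1  219.6]
  prong 500 8 [ 527.7 -301.   220.2]
  prong 530 35 [ 544.3 -369.3  210.6]
  prong 530 36 [ 544.3 -301.6  210.5]
  prong 560 26 [ 573.4 -369.8  206.9]
  prong 560 26 [ 574.7 -302.2  206.5]
cam 1178 [475.7561859  406.61635628 200.02196962] [550.34566625 554.07901362 350.40739507] (array([514.5, 481.7]), array([149.9,  67.5]), 85.0)
base 940 (array([522.8, 470.2]), array([171.3, 277.2]), 8.0)
white 33 [518.9707698  418.14666305 301.87494081]
top
blue 783 (array([525.6, -23.2]), array([129.2, 229.2]), 21.2) 9.18623
[... 213 characters left out ...]
1148 (array([523.2, -20.7]), array([ 99.2, 131.5]), 20.9) 91.14658482143062
yellow 596 [ 519.16833476 -379.38450346  101.28266344] [ 664.60288442 -288.58399738  226.94424926]
 bar 404 (array([ 620.2, -333.5]), array([90.5, 88.3]), 89.2) 226.94424926113166
  prong 500 11 [ 524.3 -365.5  218.5]
  prong 500 11 [ 525.4 -297.9  217.5]
  prong 530 26 [ 546.  -365.8  206.6]
  prong 530 27 [ 545.3 -298.4  207.7]
  prong 560 26 [ 575.6 -366.7  204.7]
  prong 560 29 [ 576.1 -299.2  205.2]
cam 1487 [476.71303761 409.09049288 267.4329126 ] [546.48251487 555.78435738 351.02391497] (array([511.9, 481.6]), array([144.5,  63.5]), 86.1)
base 1562 (array([491.7, 470.8]), array([290.9, 217.7]), 87.1)
white 0 0
```

```bash
cat > fitcam.py <<'E'
from h import *
from scipy.optimize import least_squares
from scipy.spatial.transform import Rotation as Ro
P=[np.load(n+'cam.npy')[:,:3] for n in('scene','top')]
# body box axis: origin cam (ox,oy), yaw; body 110x62x62, incl .35, lens front fwd of body; fit per view
def sdf(Q,h):
    q=abs(Q)-h; return np.linalg.norm(np.maximum(q,0),axis=1)+np.minimum(q.max(1),0)
def res(p,P):
    R=Ro.from_euler('zy',[p[3],-.35]).as_matrix()  # x axis up by .35
    return sdf((P-p[:3])@R,np.array([55,31,31]))
for n,Q in zip(('scene','top','both'),P+[np.vstack(P)]):
    Q=Q[Q[:,2]>255]
    s=least_squares(res,[512,490,295,np.radians(86)],args=(Q,),loss='soft_l1',f_scale=2)
    R=Ro.from_euler('zy',[s.x[3],-.35]).as_matrix(); c=s.x[:3]
    L=c-R[:,0]*(c[2]-270)/R[2,0]   # axis point at z=270 = lens
    print(n,c,np.degrees(s.x[3]),np.median(abs(s.fun)),'lens',L,np.linalg.norm(L-c),'focus',L-100*R[:,0])
    if n=='both':
        a=(Q-c)@R; print(np.percentile(a,[1,99],axis=0))
E
python3 fitcam.py
```

```text
scene [511.60425915 476.60468055 297.30855901] 78.00359236393852 5.556329245265063 lens [436.7921297  101.80995371 270.        ] 383.16275832970615 focus [417.26723386   3.99389026 262.87285666]
top [507.08846862 484.59264122 301.12504747] 71.71360804282415 6.497632267449705 lens [421.82102263 209.90881147 270.        ] 289.29312513914925 focus [392.34661118 114.9588089  259.24099995]
both [509.81856044 480.92644917 299.77456226] 74.7603135193562 6.412000834045678 lens [428.25078511 162.20365375 270.        ] 330.3392905016931 focus [403.55866471  65.72018824 260.98667246]
[[-68.64108026 -39.89136309 -42.44022898]
 [ 69.69713705  32.51236467  49.45810165]]
```

>>> drive_tool([
  {"offset": [0,0,-30],"spin": 8,"jaw": 80},
  {"offset": [0,0,-30],"spin": 8,"jaw": 80},
  {"offset": [0,0,-20],"spin": 8,"jaw": 80},
  {"offset": [0,0,0],"spin": 8,"jaw": 80},
  {"offset": [0,0,0],"spin": 8,"jaw": 80},
  {"offset": [0,0,0],"spin": 8,"jaw": 80},
  {"offset": [0,0,0],"spin": 1.2,"jaw": 80},
])

```text
clock: 2.0
eef_pos: [189.0, 516.5, 382.6]
eef_rot: [-3.142, 0.0, 1.929]
wrist_force: [0.7, -0.7, 0.3]
finger_gap: 80.1
```

>>> drive_tool([
  {"offset": [-34.6,7,0],"spin": 0,"jaw": 80},
  {"offset": [-34.6,7,0],"spin": 0,"jaw": 80},
  {"offset": [-34.6,7,0],"spin": 0,"jaw": 80},
  {"offset": [-34.6,7,0],"spin": 0,"jaw": 80},
  {"offset": [-34.6,7,0],"spin": 0,"jaw": 80},
  {"offset": [-34.6,7,0],"spin": 0,"jaw": 80},
  {"offset": [-34.6,7,0],"spin": 0,"jaw": 80},
  {"offset": [-34.6,7,0],"spin": 0,"jaw": 80},
  {"offset": [-34.6,7,0],"spin": 0,"jaw": 80},
  {"offset": [-34.6,7,0],"spin": 0,"jaw": 80},
  {"offset": [-34.6,7,0],"spin": 0,"jaw": 80},
  {"offset": [-34.6,7,0],"spin": 0,"jaw": 80},
  {"offset": [-34.6,7,0],"spin": 0,"jaw": 80},
  {"offset": [-34.6,7,0],"spin": 0,"jaw": 80},
  {"offset": [-34.6,7,0],"spin": 0,"jaw": 80},
  {"offset": [-34.6,7,0],"spin": 0,"jaw": 80},
  {"offset": [-34.6,7,0],"spin": 0,"jaw": 80},
  {"offset": [-34.6,7,0],"spin": 0,"jaw": 80},
])

```text
clock: 3.8
eef_pos: [527.6, -23.0, 382.7]
eef_rot: [3.141, 0.0, 1.936]
wrist_force: [0.3, 1.5, -0.3]
finger_gap: 79.7
```

```bash
sed -i "s/'zy'/'ZY'/" fitcam.py; python3 fitcam.py
python3 - <<'E'
from h import *
s=manip.read_state(); print(s['clock'],s['eef_pos'],s['eef_rot'])
c=shot('wrist'); cv2.imwrite('pics/w1.png',c['color']); W=cloud(c); print('campos',-c['R'].T@c['t'])
x,y,z=W[...,0],W[...,1],W[...,2]; V=c['color'].max(-1)
h=(z>160)&(z<185)&(V<90)&(abs(x-525)<110)&(abs(y+20)<100); P=W[h]; print(len(P),np.median(z[h]))
m=P.mean(0); d=np.linalg.svd(P[:,:2]-m[:2],full_matrices=False)[2][0]; t=(P[:,:2]-m[:2])@d
print(m,np.degrees(np.arctan2(d[1],d[0])),t.min(),t.max(),m[:2]+d*(t.min()+t.max())/2)
E
```

```text
scene [512.49729314 479.47551924 293.1326399 ] 86.59790047255885 2.0607667223885358 lens [508.73660274 416.2150546  270.        ] 67.46219835836958 focus [503.1620877  322.44333328 235.71021925]
top [512.84874128 490.0899523  296.44817477] 87.5183408810871 1.8511466704886672 lens [509.71146597 417.70280914 270.        ] 77.13136158618715 focus [505.64402147 323.85363849 235.71021925]
both [512.67882499 485.66852904 294.94389744] 85.92464716485568 1.997991885847604 lens [507.82243154 417.50720513 270.        ] 72.74440634448656 focus [501.1464633  323.80745922 235.71021925]
[[-73.42770984 -33.77820445 -24.44558546]
 [ 70.46400544  31.86738742  35.41466548]]
3.8 [527.60150884 -22.98029374 382.67510966] [3.14148892e+00 4.53984427e-05 1.93566703e+00]
campos [498.59616811  56.77762751 465.69156419]
1348 173.0547366208517
[524.23915146 -17.20065372 172.78045122] -69.02043997628583 -60.366358295318065 71.41749555368715 [526.21749774 -22.35992253]
```

>>> drive_tool([
  {"offset": [0.9,-1,30],"jaw": 60,"spin": 0},
  {"offset": [0.9,-1,35],"jaw": 60,"spin": 0},
  {"offset": [0,0,35],"jaw": 60,"spin": 0},
  {"offset": [0,0,25],"jaw": 60,"spin": 0},
  {"offset": [0,0,12],"jaw": 60,"spin": 0},
  {"offset": [0,0,0],"jaw": 0,"spin": 0},
  {"offset": [0,0,0],"jaw": 0,"spin": 0},
  {"offset": [0,0,0],"jaw": 0,"spin": 0},
  {"offset": [0,0,0],"jaw": 0,"spin": 0},
  {"offset": [0,0,0],"jaw": 0,"spin": 0},
  {"offset": [0,0,0],"jaw": 0,"spin": 0},
], force=50)

```text
clock: 4.95
eef_pos: [524.6, -20.6, 246.0]
eef_rot: [3.141, 0.0, 1.932]
wrist_force: [-0.1, -0.4, 0.4]
finger_gap: 15.3
```

>>> drive_tool([
  {"offset": [0,0,0],"jaw": 0,"spin": 0},
  {"offset": [0,0,0],"jaw": 0,"spin": 0},
  {"offset": [0,0,-8],"jaw": 0,"spin": 0},
  {"offset": [0,0,-20],"jaw": 0,"spin": 0},
  {"offset": [0,0,-25],"jaw": 0,"spin": 0},
  {"offset": [0,0,-25],"jaw": 0,"spin": 0},
  {"offset": [0,0,-12],"jaw": 0,"spin": 0},
  {"offset": [0,0,0],"jaw": 0,"spin": 0},
])

```text
clock: 5.75
eef_pos: [524.7, -20.6, 336.9]
eef_rot: [3.14, 0.001, 1.932]
wrist_force: [0.4, -1.0, -4.1]
finger_gap: 10.3
```

>>> drive_tool([
  {"offset": [0,0,0],"jaw": 0,"spin": 5},
  {"offset": [0,0,0],"jaw": 0,"spin": 6},
  {"offset": [0,0,0],"jaw": 0,"spin": 6},
  {"offset": [0,0,0],"jaw": 0,"spin": 4.7},
  {"offset": [-14,-7,0],"jaw": 0,"spin": 0},
  {"offset": [-24,-7,0],"jaw": 0,"spin": 0},
  {"offset": [-30,-7,0],"jaw": 0,"spin": 0},
  {"offset": [-30,-7,0],"jaw": 0,"spin": 0},
  {"offset": [-30,-7,0],"jaw": 0,"spin": 0},
  {"offset": [-30,-7,0],"jaw": 0,"spin": 0},
  {"offset": [-30,-7,0],"jaw": 0,"spin": 0},
  {"offset": [-30,-7,0],"jaw": 0,"spin": 0},
  {"offset": [-30,-7,0],"jaw": 0,"spin": 0},
  {"offset": [-28,-7,0],"jaw": 0,"spin": 0},
  {"offset": [-22,-7,0],"jaw": 0,"spin": 0},
  {"offset": [-12,-7,0],"jaw": 0,"spin": 0},
  {"offset": [-4,-5,0],"jaw": 0,"spin": 0},
  {"offset": [0,0,0],"jaw": 0,"spin": 0},
  {"offset": [0,0,0],"jaw": 0,"spin": 0},
])

```text
clock: 7.65
eef_pos: [430.2, -332.3, 335.6]
eef_rot: [3.142, -0.0, 1.554]
wrist_force: [-0.0, 0.5, -3.9]
finger_gap: 10.6
```

Run:
```python
from h import *
s=manip.read_state(); print(s['clock'],s['eef_pos'],s['eef_rot'])
c=shot('wrist'); cv2.imwrite('pics/w2.png',c['color']); W=cloud(c); print('campos',-c['R'].T@c['t'])
hsv=cv2.cvtColor(c['color'],cv2.COLOR_BGR2HSV); H,S=hsv[...,0],hsv[...,1]
x,y,z=W[...,0],W[...,1],W[...,2]
Y=(H>18)&(H<35)&(S>110)&(z>150); P=W[Y]; print(len(P))
for lo in range(510,680,20):
    q=P[(P[:,0]>lo)&(P[:,0]<lo+20)]
    for g in (q[q[:,1]<-333],q[q[:,1]>=-333]):
        if len(g): print(lo,len(g),g.mean(0).round(1),g[:,:2].min(0).round(),g[:,:2].max(0).round())
V=c['color'].max(-1); h=(z>235)&(z<275)&(V<90)&(abs(x-430)<60); 
if h.any(): print('bar',h.sum(),W[h].mean(0),W[h].min(0),W[h].max(0))
c=shot('scene'); cv2.imwrite('pics/s2.png',c['color'][150:390,130:430]);
```

```text
7.65 [ 430.16326941 -332.29291246  335.64472349] [ 3.14156098e+00 -1.52107243e-04  1.55429031e+00]
campos [ 432.73514805 -247.02236826  418.66665823]
14595
510 110 [ 525.2 -366.4  220.8] [ 521. -370.] [ 530. -364.]
510 121 [ 525.7 -299.3  221.4] [ 522. -303.] [ 530. -296.]
530 205 [ 539.7 -366.1  212.9] [ 530. -370.] [ 550. -364.]
530 215 [ 539.8 -299.1  214.4] [ 530. -304.] [ 550. -296.]
550 226 [ 560.7 -367.   205.1] [ 550. -371.] [ 570. -364.]
550 271 [ 561.1 -300.1  205.4] [ 550. -305.] [ 570. -297.]
570 250 [ 580.3 -367.4  207.6] [ 570. -372.] [ 590. -364.]
570 319 [ 580.3 -300.5  207.6] [ 570. -305.] [ 590. -297.]
590 255 [ 600.1 -367.8  210.3] [ 590. -372.] [ 610. -365.]
590 314 [ 600.  -300.7  210.4] [ 590. -306.] [ 610. -297.]
610 272 [ 620.  -368.1  213.1] [ 610. -373.] [ 630. -365.]
610 317 [ 620.  -300.7  213.3] [ 610. -305.] [ 630. -298.]
630 2706 [ 644.4 -351.   207.6] [ 630. -380.] [ 650. -333.]
630 2615 [ 644.9 -315.3  209.3] [ 630. -333.] [ 650. -291.]
650 1007 [ 656.6 -357.8  225.2] [ 650. -380.] [ 666. -333.]
650 490 [ 655.  -321.8  198.2] [ 650. -333.] [ 665. -291.]
bar 3462 [ 431.72125734 -315.47270076  262.62690188] [ 424.83599003 -375.6159016   235.00771796] [ 438.43813297 -267.85338852  274.97576223]
```

>>> drive_tool([
  {"offset": [0,8,0],"jaw": 0,"spin": 0},
  {"offset": [0,14,0],"jaw": 0,"spin": 0},
  {"offset": [0,18,0],"jaw": 0,"spin": 0},
  {"offset": [1,20,0],"jaw": 0,"spin": 0},
  {"offset": [0,20,0],"jaw": 0,"spin": 0},
  {"offset": [0,20,0],"jaw": 0,"spin": 0},
  {"offset": [0,14,0],"jaw": 0,"spin": 0},
  {"offset": [0,8,0],"jaw": 0,"spin": 0},
  {"offset": [0,0,0],"jaw": 0,"spin": 0},
  {"offset": [0,0,10],"jaw": 0,"spin": 0},
  {"offset": [0,0,14],"jaw": 0,"spin": 0},
  {"offset": [0,0,12],"jaw": 0,"spin": 0},
  {"offset": [0,0,7],"jaw": 0,"spin": 0},
  {"offset": [0,0,3],"jaw": 0,"spin": 0},
  {"offset": [0,0,0],"jaw": 0,"spin": 0},
])

```text
clock: 9.25
eef_pos: [552.5, -334.2, 290.8]
eef_rot: [3.138, 0.001, 1.553]
wrist_force: [4.0, -0.2, 3.6]
finger_gap: 10.5
```

Run:
```python
from h import *
s=manip.read_state(); print(s['eef_pos'],s['wrist_force'])
c=shot('scene'); cv2.imwrite('pics/s3.png',cv2.resize(c['color'][180:380,130:390],None,fx=2.5,fy=2.5))
```

```text
[ 552.45802386 -334.16976642  290.77465603] [ 4.00636568 -0.19666698  3.60683306]
```

View pics/s3.png

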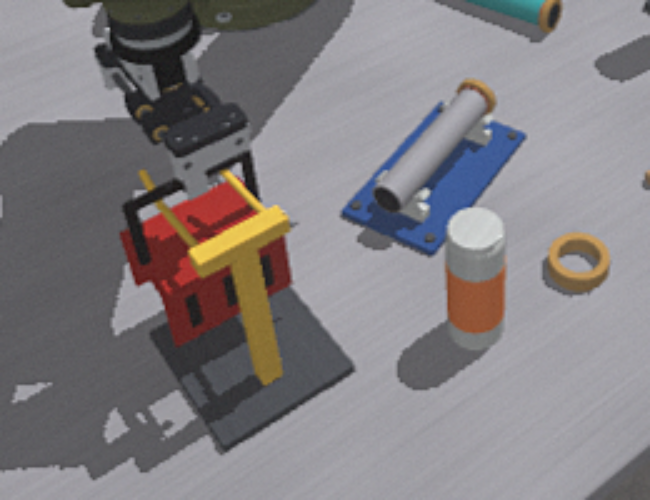

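The guard's bar sits in the prongs at (150-250,190) with the arch hanging below. The wrist force shows that the prongs are carrying it, so I'll release.

>>> drive_tool([
  {"offset": [0,1,0],"jaw": 10,"spin": 0},
  {"offset": [0,1,0],"jaw": 20,"spin": 0},
  {"offset": [0,0,0],"jaw": 40,"spin": 0},
  {"offset": [0,0,0],"jaw": 50,"spin": 0},
  {"offset": [0,0,0],"jaw": 50,"spin": 0},
  {"offset": [0,0,0],"jaw": 50,"spin": 0},
  {"offset": [0,0,-20],"jaw": 50,"spin": 0},
  {"offset": [0,0,-30],"jaw": 50,"spin": 0},
  {"offset": [0,0,-40],"jaw": 60,"spin": 0},
  {"offset": [0,0,-20],"jaw": 70,"spin": 0},
  {"offset": [0,0,0],"jaw": 70,"spin": 0},
])

```text
clock: 10.4
eef_pos: [554.2, -334.2, 403.0]
eef_rot: [3.137, 0.003, 1.553]
wrist_force: [0.8, 0.3, 0.8]
finger_gap: 68.9
```

Run:
```python
from h import *
s=manip.read_state(); print(s['eef_pos'],s['eef_rot'],s['clock'])
c=shot('scene'); cv2.imwrite('pics/s4.png',cv2.resize(c['color'][180:380,130:390],None,fx=2.5,fy=2.5))
for n in ('scene','top'):
    c=shot(n); W=cloud(c); x,y,z=W[...,0],W[...,1],W[...,2]; hsv=cv2.cvtColor(c['color'],cv2.COLOR_BGR2HSV); V=hsv[...,2]
    k=(abs(x-553)<50)&(abs(y+333)<75)&(z>200)&(z<228)&(V<70)
    if k.any(): print(n,'bar',k.sum(),W[k].mean(0),W[k].max(0))
    k=(x>450)&(x<600)&(y>-100)&(y<60)&(z>40)&(z<90); P=W[k]; r=cv2.minAreaRect(P[:,:2].astype(np.float32)); print(n,'pipe',len(P),r,np.percentile(P[:,2],98))
    q=P[P[:,2]>66]; m=q.mean(0); d=np.linalg.svd(q[:,:2]-m[:2],full_matrices=False)[2][0]; d*=np.sign(d[1]); t=(q[:,:2]-m[:2])@d; print(m,np.degrees(np.arctan2(d[1],d[0])),'end-',m[:2]+d*t.min(),'end+',m[:2]+d*t.max())
```

```text
[ 554.15567153 -334.20576724  402.97578601] [3.13713650e+00 2.94168369e-03 1.55337315e+00] 10.4
scene bar 261 [ 557.22790571 -338.81440567  215.07729629] [ 562.54571945 -273.06618798  221.30191688]
scene pipe 687 ((526.4171142578125, -21.225204467773438), (66.11761474609375, 183.3769073486328), 21.449554443359375) 78.99425248482156
[530.48366444 -22.16713218  73.56204465] 112.79912152067442 end- [ 564.52462667 -103.15085704] end+ [493.81921126  65.05789889]
top bar 98 [ 552.663263   -298.41653047  214.30456259] [ 559.54006507 -267.21789279  220.15109804]
top pipe 771 ((524.0743408203125, -17.96363067626953), (66.86125946044922, 185.28968811035156), 21.648942947387695) 78.69961564557097
[523.16869797 -18.29594446  72.35527504] 112.44240405580537 end- [ 557.91183345 -102.41235744] end+ [488.42364764  65.82510454]
```

View pics/s4.png

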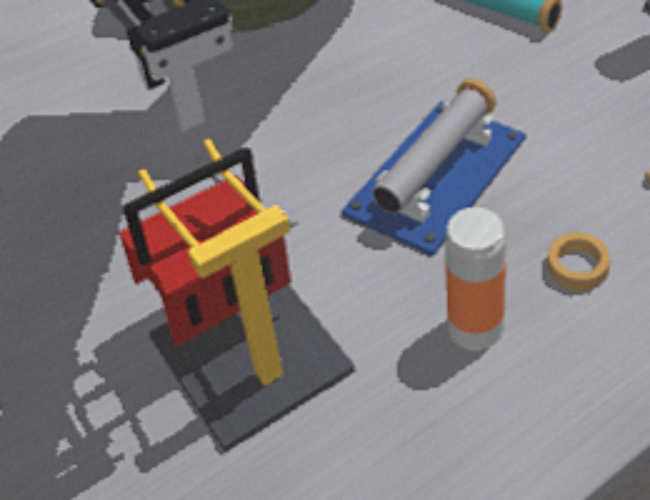

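The guard hangs on both prongs at (145-250,150-210) and the gripper is clear of it. The bare pipe runs from (390,195) to (475,95).

>>> drive_tool([
  {"offset": [15,-3,0],"jaw": 80,"spin": 0},
  {"offset": [30,-4,0],"jaw": 80,"spin": 0},
  {"offset": [35,-5,0],"jaw": 80,"spin": 0},
  {"offset": [35,-5,0],"jaw": 80,"spin": 0},
  {"offset": [35,-5,0],"jaw": 80,"spin": 0},
  {"offset": [35,-5,0],"jaw": 80,"spin": 0},
  {"offset": [35,-5,0],"jaw": 80,"spin": 0},
  {"offset": [35,-5,0],"jaw": 80,"spin": 0},
  {"offset": [35,-5,0],"jaw": 80,"spin": 0},
  {"offset": [32,-5,0],"jaw": 80,"spin": 0},
  {"offset": [20,-3,0],"jaw": 80,"spin": 0},
  {"offset": [10,-1,0],"jaw": 80,"spin": 0},
  {"offset": [0,0,20],"jaw": 80,"spin": -8},
  {"offset": [0,0,40],"jaw": 80,"spin": -8},
  {"offset": [0,0,40],"jaw": 80,"spin": -6.2},
  {"offset": [0,0,20],"jaw": 80,"spin": 0},
  {"offset": [0,0,0],"jaw": 80,"spin": 0},
])

```text
clock: 12.25
eef_pos: [508.3, 18.2, 276.3]
eef_rot: [-3.136, -0.002, 1.94]
wrist_force: [0.0, 0.1, 0.8]
finger_gap: 80.1
```

Run:
```python
from h import *
s=manip.read_state(); print(s['eef_pos'],s['eef_rot'],s['clock'])
c=shot('wrist'); cv2.imwrite('pics/w5.png',c['color']); W=cloud(c); x,y,z=W[...,0],W[...,1],W[...,2]
k=(x>430)&(x<620)&(y>-150)&(y<110)&(z>57)&(z<86); P=W[k]; print(len(P))
u=np.array([np.cos(np.radians(111.2)),np.sin(np.radians(111.2))]); n=np.array([-u[1],u[0]])
a=(P[:,:2]-[525,-20])@u; b=(P[:,:2]-[525,-20])@n
for lo in range(-130,130,15):
    g=(a>=lo)&(a<lo+15)
    if g.sum()>5: print(lo,g.sum(),np.percentile(b[g],[2,98]).round(1),P[g,2].max().round(1),a[g].min().round(1),a[g].max().round(1))
```

```text
[508.29303655  18.21839715 276.27954984] [-3.13582723e+00 -2.35243046e-03  1.94010722e+00] 12.25
6793
-115 139 [-22.3  18.8] 78.0 -112.8 -100.0
-100 374 [-21.8  18.5] 78.2 -99.9 -85.0
-85 392 [-21.4  18.2] 78.0 -85.0 -70.1
-70 405 [-21.1  17.9] 77.9 -70.0 -55.0
-55 431 [-20.9  17.7] 78.4 -55.0 -40.0
-40 447 [-21.9  18.8] 78.2 -40.0 -25.0
-25 470 [-21.5  18.5] 78.0 -25.0 -10.0
-10 468 [-21.  18.] 79.4 -10.0 5.0
5 497 [-20.7  18. ] 78.1 5.0 20.0
20 533 [-21.7  18.8] 78.4 20.0 35.0
35 548 [-21.4  18.4] 78.4 35.0 50.0
50 568 [-20.9  18.2] 78.6 50.0 65.0
65 601 [-20.6  19.2] 78.5 65.0 80.0
80 701 [-26.1  23.4] 84.5 80.0 95.0
95 219 [-25.1  23.2] 83.6 95.0 97.2
```

View pics/w5.png

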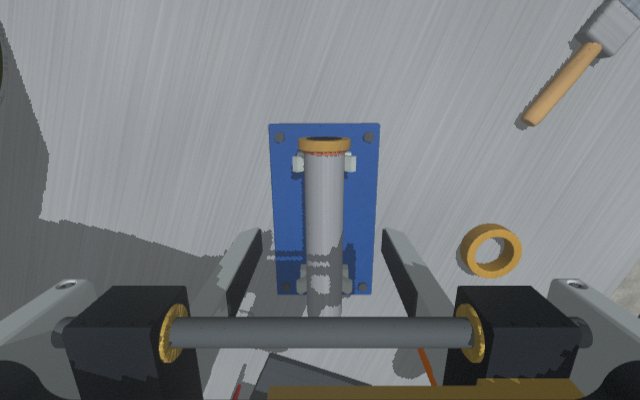

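The pipe lies along the image column x≈325, with the flange at (325,145) and the fingers straddling it. The plain end is off the lower edge. The pipe sits about 8 mm towards the plain end from the cradle centre. I'll grip about 50 mm flange-side of the pipe's middle with a soft grip so that it can pivot.

>>> drive_tool([
  {"offset": [0,1.6,30],"jaw": 80,"spin": 0},
  {"offset": [0,1.6,40],"jaw": 80,"spin": 0},
  {"offset": [0,0,35],"jaw": 80,"spin": 0},
  {"offset": [0,0,25],"jaw": 80,"spin": 0},
  {"offset": [0,0,12],"jaw": 80,"spin": 0},
  {"offset": [0,0,0],"jaw": 60,"spin": 0},
  {"offset": [0,0,0],"jaw": 50,"spin": 0},
  {"offset": [0,0,0],"jaw": 40,"spin": 0},
  {"offset": [0,0,0],"jaw": 30,"spin": 0},
  {"offset": [0,0,0],"jaw": 30,"spin": 0},
  {"offset": [0,0,0],"jaw": 30,"spin": 0},
  {"offset": [0,0,0],"jaw": 30,"spin": 0},
  {"offset": [0,0,0],"jaw": 30,"spin": 0},
], force=8)

```text
clock: 13.6
eef_pos: [511.0, 19.3, 138.1]
eef_rot: [-3.137, -0.0, 1.941]
wrist_force: [-14.5, -6.6, 12.5]
finger_gap: 43.6
```

>>> drive_tool([
  {"offset": [0,0,0],"jaw": 30,"spin": 0},
  {"offset": [0,0,0],"jaw": 30,"spin": 0},
  {"offset": [0,0,-4],"jaw": 30,"spin": 0},
  {"offset": [0,0,-6],"jaw": 30,"spin": 0},
  {"offset": [0,0,-8],"jaw": 30,"spin": 0},
  {"offset": [0,0,-8],"jaw": 30,"spin": 0},
  {"offset": [0,0,-8],"jaw": 30,"spin": 0},
  {"offset": [0,0,-4],"jaw": 30,"spin": 0},
  {"offset": [0,0,0],"jaw": 30,"spin": 0},
  {"offset": [0,0,0],"jaw": 30,"spin": 0},
])

```text
clock: 14.6
eef_pos: [512.1, 20.0, 175.5]
eef_rot: [-3.142, -0.0, 1.941]
wrist_force: [-0.4, 0.8, -3.7]
finger_gap: 42.0
```

```bash
cat > pipe.py <<'E'
from h import *
s=manip.read_state(); print(s['eef_pos'],s['eef_rot'],s['clock'],s['finger_gap'],s['wrist_force'],s['moment'])
import sys
yaw=float(sys.argv[1]) if len(sys.argv)>1 else s['eef_rot'][2]
G=s['eef_pos']-[0,0,78]
u=np.array([np.cos(yaw),np.sin(yaw),0]); n=np.array([-u[1],u[0],0])
for nm in ('scene','top','wrist'):
    c=shot(nm); W=cloud(c); D=W-G; a=D@u; b=D@n; z=D[...,2]
    cv2.imwrite(f'pics/{nm}_p.png',c['color'])
    k=(a>-190)&(a<100)&(abs(b)<6)&(z<75)&(z>-110)&(W[...,2]>28)&(abs(a)>25)   # upper ridge line
    P=np.c_[a[k],z[k]]
    out=[]
    for lo in range(-180,100,15):
        g=P[(P[:,0]>=lo)&(P[:,0]<lo+15)]
        if len(g)>3: out.append((lo+7,round(float(np.percentile(g[:,1],90)),1)))
    print(nm,out)
E
python3 pipe.py
```

```text
[512.09403476  20.02005735 175.54353227] [-3.14155718e+00 -3.21741201e-04  1.94089834e+00] 14.6 42.010429960696904 [-0.3925213   0.75798111 -3.72595056] [0.14442174 0.08923985 0.06231026]
scene [(-158, -24.6), (-143, -22.9), (-128, -17.9), (-113, -12.1), (-98, -8.2), (-83, -5.2), (-68, -0.3), (-53, 2.5), (-38, 6.8), (-23, 8.6), (37, 21.9)]
top [(-158, -28.6), (-143, -23.1), (-128, -19.4), (-113, -14.5), (-98, -12.3), (-83, -9.5), (37, 30.9)]
wrist [(-128, -17.2), (-113, -13.5), (-98, -9.5), (-83, -6.0), (-38, 6.8), (-23, 8.2), (22, 23.2), (37, 33.2), (52, 31.0)]
```

>>> drive_tool([
  {"offset": [0,0,-4],"jaw": 30,"spin": 0},
  {"offset": [0,0,-6],"jaw": 30,"spin": 0},
  {"offset": [0,0,-4],"jaw": 30,"spin": 0},
  {"offset": [0,0,0],"jaw": 30,"spin": 0},
  {"offset": [0,0,0],"jaw": 30,"spin": 0},
], force=6)

```text
clock: 15.25
eef_pos: [512.1, 20.0, 189.8]
eef_rot: [3.141, -0.0, 1.941]
wrist_force: [-0.8, -0.5, -2.9]
finger_gap: 41.8
```

```bash
python3 pipe.py
```

```text
[512.13034269  19.9733405  189.75829371] [ 3.14137990e+00 -2.08988641e-04  1.94081976e+00] 15.25 41.81820365083528 [-0.82145962 -0.51356612 -2.87196672] [0.0678042  0.1176003  0.01886141]
scene [(-158, -41.6), (-143, -35.5), (-128, -30.4), (-113, -25.5), (-98, -19.1), (-83, -12.3), (-68, -6.0), (-53, -0.7), (-38, 4.2), (-23, 8.4), (22, 23.3), (37, -6.4)]
top [(-143, -36.6), (-128, -31.9), (-113, -25.4), (-98, -20.0), (37, 37.1), (52, 33.8)]
wrist [(-158, -40.5), (-143, -35.7), (-128, -30.0), (-113, -24.5), (-98, -18.7), (-83, -17.4), (-53, -1.4), (-38, 3.7), (-23, 6.1), (22, 26.6), (37, 36.8), (52, 25.5)]
```

The tilt is now 20°, so I'll clamp hard and lift.

>>> drive_tool([
  {"offset": [0,0,0],"jaw": 20,"spin": 0},
  {"offset": [0,0,0],"jaw": 20,"spin": 0},
  {"offset": [0,0,0],"jaw": 20,"spin": 0},
  {"offset": [0,0,-6],"jaw": 20,"spin": 0},
  {"offset": [0,0,-15],"jaw": 20,"spin": 0},
  {"offset": [0,0,-25],"jaw": 20,"spin": 0},
  {"offset": [0,0,-25],"jaw": 20,"spin": 0},
  {"offset": [0,0,-20],"jaw": 20,"spin": 0},
  {"offset": [0,0,-10],"jaw": 20,"spin": 0},
  {"offset": [0,0,0],"jaw": 20,"spin": 0},
  {"offset": [0,0,0],"jaw": 20,"spin": 0},
  {"offset": [0,0,0],"jaw": 20,"spin": 0},
], force=60)

```text
clock: 16.6
eef_pos: [511.9, 19.9, 289.4]
eef_rot: [-3.14, -0.001, 1.941]
wrist_force: [-0.3, -0.3, -5.2]
finger_gap: 40.8
```

```bash
cat > fitpipe.py <<'E'
from h import *
from scipy.optimize import least_squares
# fit pipe cylinder (r21, len 200) + flange (r27) to clouds: params flange face F(3), yaw, pitch
s=manip.read_state(); print(s['clock'],s['eef_pos'],s['eef_rot'],s['wrist_force'],s['finger_gap'])
G=s['eef_pos']-[0,0,78]; yaw=s['eef_rot'][2]
ax=lambda y,p: np.array([np.cos(y)*np.cos(p),np.sin(y)*np.cos(p),np.sin(p)])
def cyl(P,F,a,t0,t1,r):
    t=(P-F)@a; d=np.linalg.norm(P-F-np.outer(t,a),axis=1)
    q=np.c_[d-r,abs(t-(t0+t1)/2)-(t1-t0)/2]; return np.linalg.norm(np.maximum(q,0),axis=1)+np.minimum(q.max(1),0)
def res(p,P):
    a=ax(p[3],p[4]); F=p[:3]; return np.minimum(abs(cyl(P,F,a,-210,0,21)),abs(cyl(P,F,a,-10,0,27)))
S=[]; a0=ax(yaw,.35); F0=G+56*a0
for nm in ('scene','top','wrist'):
    c=shot(nm); W=cloud(c).reshape(-1,3); W=W[~np.isnan(W[:,0])]; cv2.imwrite(f'pics/{nm}_q.png',c['color'])
    t=(W-F0)@a0; d=np.linalg.norm(W-F0-np.outer(t,a0),axis=1)
    k=(t>-225)&(t<15)&(d<36)&(abs(t+56)>26)
    S.append(W[k])
for nm,P in zip(('scene','top','wrist','all'),S+[np.vstack(S)]):
    if len(P)<60: print(nm,len(P)); continue
    r=least_squares(res,[*F0,yaw,.35],args=(P,),loss='soft_l1',f_scale=1.5,x_scale=[1,1,1,.01,.01])
    print(nm,len(P),'F',r.x[:3].round(1),'yaw,pitch deg',np.degrees(r.x[3:]).round(1),'med',np.median(r.fun).round(2),'F-G',(r.x[:3]-G).round(1))
E
python3 fitpipe.py
```

```text
16.6 [511.91793823  19.86606135 289.43612785] [-3.13975525e+00 -8.04490683e-04  1.94083384e+00] [-0.26478347 -0.3124389  -5.22830105] 40.77047582745265
scene 797 F [494.5  67.9 223.8] yaw,pitch deg [110.1  21.2] med 0.94 F-G [-17.5  48.   12.4]
top 354 F [494.7  69.1 224.1] yaw,pitch deg [110.   21.9] med 0.92 F-G [-17.2  49.2  12.7]
wrist 9690 F [495.9  67.8 224.9] yaw,pitch deg [110.3  21.3] med 0.25 F-G [-16.   48.   13.4]
all 10841 F [495.9  67.8 224.9] yaw,pitch deg [110.1  21.4] med 0.3 F-G [-16.1  48.   13.4]
```

>>> drive_tool([
  {"offset": [0,0,-4],"jaw": 20,"spin": 4},
  {"offset": [0,0,-4],"jaw": 20,"spin": 7},
  {"offset": [0,0,-3.6],"jaw": 20,"spin": 7},
  {"offset": [0,0,0],"jaw": 20,"spin": 5.7},
  {"offset": [8,-2,0],"jaw": 20,"spin": 0},
  {"offset": [16,-2,0],"jaw": 20,"spin": 0},
  {"offset": [22,-2,0],"jaw": 20,"spin": 0},
  {"offset": [25,-3,0],"jaw": 20,"spin": 0},
  {"offset": [25,-3,0],"jaw": 20,"spin": 0},
  {"offset": [25,-3,0],"jaw": 20,"spin": 0},
  {"offset": [25,-3,0],"jaw": 20,"spin": 0},
  {"offset": [24,-3,0],"jaw": 20,"spin": 0},
  {"offset": [18,-1,0],"jaw": 20,"spin": 0},
  {"offset": [10,-1,0],"jaw": 20,"spin": 0},
  {"offset": [4,0,0],"jaw": 20,"spin": 0},
  {"offset": [0,0,0],"jaw": 20,"spin": 0},
])

```text
clock: 18.35
eef_pos: [498.0, 222.7, 302.1]
eef_rot: [-3.141, 0.0, 1.529]
wrist_force: [-0.2, -0.4, -4.8]
finger_gap: 41.0
```

```bash
python3 fitpipe.py
cat > fitcam2.py <<'E'
from h import *
from scipy.optimize import least_squares
from scipy.spatial.transform import Rotation as Ro
for n in ('wrist','scene','top'):
    c=shot(n); W=cloud(c); x,y,z=W[...,0],W[...,1],W[...,2]; hsv=cv2.cvtColor(c['color'],cv2.COLOR_BGR2HSV)
    cv2.imwrite(f'pics/{n}_c.png',c['color'])
    L=(abs(x-508)<80)&(y>385)&(y<450)&(z>215)&(z<330)
    w=L&(hsv[...,2]>170)&(hsv[...,1]<50); P=W[w]
    if w.sum()>10:
        v,u=np.nonzero(w); print(n,'ring',w.sum(),P.mean(0).round(1),P.min(0).round(1),P.max(0).round(1),'px',u.mean(),v.mean())
    D=W[(abs(x-510)<80)&(y>395)&(y<600)&(z>262)&(z<370)]
    if len(D)<100: print(n,len(D)); continue
    def res(p,full=False):
        R=Ro.from_euler('ZY',[p[2],-.35]).as_matrix(); Lp=np.array([p[0],p[1],270.]); Q=(D-Lp)@R   # lens frame, x away
        def box(Q,c0,h):
            q=abs(Q-c0)-h; return np.linalg.norm(np.maximum(q,0),axis=1)+np.minimum(q.max(1),0)
        return abs(box(Q,[p[3]+55,0,0],[55,31,31]))
    r=least_squares(res,[508,417,np.radians(86.5),15],loss='soft_l1',f_scale=1.5,x_scale=[1,1,.01,1])
    yw=r.x[2]; a=np.array([np.cos(yw)*np.cos(.35),np.sin(yw)*np.cos(.35),np.sin(.35)]); Lp=np.array([r.x[0],r.x[1],270])
    print(n,len(D),'lens',Lp.round(1),'yaw',np.degrees(yw).round(1),'bodygap',r.x[3].round(1),'med',np.median(r.fun).round(2),'focus',(Lp-100*a).round(1))
E
python3 fitcam2.py
```

```text
18.35 [497.96435549 222.73804328 302.06234293] [-3.14137392e+00  1.94107048e-04  1.52853292e+00] [-0.20682082 -0.41853268 -4.76736415] 41.03215437204078
scene 655 F [500.8 274.  236.1] yaw,pitch deg [86.6 21. ] med 1.09 F-G [ 2.9 51.3 12.1]
top 564 F [500.3 276.1 235.8] yaw,pitch deg [86.7 21.2] med 1.11 F-G [ 2.3 53.4 11.8]
wrist 9704 F [502.5 273.1 237.2] yaw,pitch deg [86.6 21.3] med 0.25 F-G [ 4.5 50.3 13.2]
all 10923 F [502.4 273.1 237.2] yaw,pitch deg [86.4 21.4] med 0.31 F-G [ 4.4 50.3 13.2]
wrist 0
scene ring 49 [520.9 419.8 299. ] [488.  412.4 283.7] [540.8 428.2 309.7] px 411.83673469387753 120.10204081632654
scene 1049 lens [508.4 416.8 270. ] yaw 86.1 bodygap 12.6 med 2.02 focus [502.  323.1 235.7]
top 1484 lens [508.8 417.8 270. ] yaw 87.0 bodygap 22.0 med 1.75 focus [503.8 324.  235.7]
```

Run:
```python
from h import *
c=cv2.imread('pics/scene_c.png'); cv2.imwrite('pics/crop.png',cv2.resize(c[75:215,340:480],None,fx=4,fy=4,interpolation=cv2.INTER_CUBIC))
c=shot('scene'); W=cloud(c); V=c['color'].max(-1)
for v in range(104,142,3):
    print(v,[(u,int(V[v,u]),*W[v,u].round().astype(int).tolist()) for u in range(400,424,4) if not np.isnan(W[v,u,0])])
```

```text
104 [(400, 178, -790, 1938, -583), (404, 130, -800, 2002, -606), (408, 84, -911, 2193, -704), (412, 75, -856, 2178, -679), (416, 121, 483, 479, 323), (420, 143, 496, 482, 326)]
107 [(400, 162, -999, 2196, -767), (404, 70, -944, 2184, -742), (408, 78, -892, 2175, -720), (412, 111, 483, 460, 318), (416, 140, 494, 466, 320), (420, 140, 505, 473, 322)]
110 [(400, 162, -943, 2134, -755), (404, 163, -932, 2175, -764), (408, 116, -911, 2205, -765), (412, 145, 495, 446, 316), (416, 142, 505, 454, 318), (420, 141, 517, 460, 320)]
113 [(400, 166, -912, 2101, -762), (404, 162, -860, 2091, -739), (408, 99, -869, 2157, -763), (412, 89, 502, 440, 310), (416, 151, 515, 443, 314), (420, 144, 525, 451, 315)]
116 [(400, 167, -863, 2046, -754), (404, 167, -832, 2062, -747), (408, 227, 502, 422, 305), (412, 12, 507, 435, 303), (416, 79, 519, 441, 306), (420, 136, 535, 440, 312)]
119 [(400, 165, -804, 1979, -737), (404, 130, 491, 418, 291), (408, 141, 511, 412, 301), (412, 236, 521, 420, 303), (416, 23, 521, 440, 296), (420, 89, 537, 440, 302)]
122 [(400, 176, -779, 1954, -747), (404, 24, 497, 412, 285),
[... 403 characters left out ...]
, 418, 280), (420, 73, 529, 458, 261)]
131 [(400, 100, -667, 1831, -742), (404, 174, -660, 1874, -754), (408, 53, 507, 426, 252), (412, 23, 531, 416, 265), (416, 127, 539, 426, 265), (420, 169, -576, 1974, -753)]
134 [(400, 154, 217, 745, 1), (404, 89, -611, 1818, -740), (408, 135, -592, 1844, -741), (412, 159, -588, 1890, -756), (416, 156, -547, 1887, -737), (420, 148, -527, 1913, -738)]
137 [(400, 167, 235, 725, 1), (404, 171, 250, 735, 4), (408, 80, -559, 1808, -741), (412, 88, -542, 1835, -743), (416, 164, -526, 1866, -747), (420, 139, -503, 1887, -745)]
140 [(400, 165, 251, 708, -1), (408, 170, 276, 731, 2), (412, 84, 288, 744, 3), (416, 87, -495, 1831, -748), (420, 117, 502, 506, 186)]
```

View pics/crop.png

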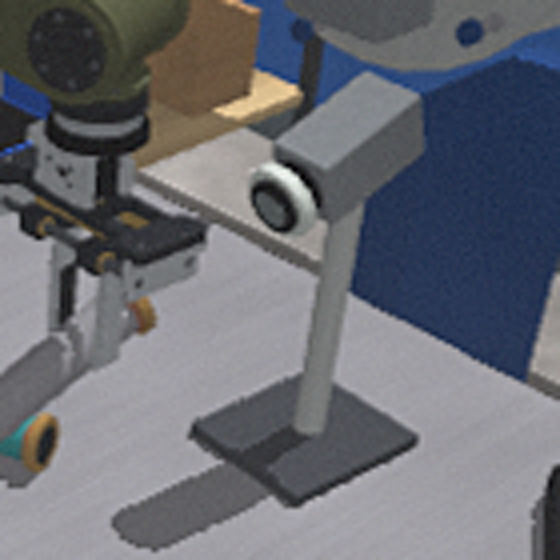

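Run:
```python
from h import *
c=shot('scene'); K=np.array([[c['f'],0,c['cx']],[0,c['f'],c['cy']],[0,0,1]])
for X in ([508.5,417,270],[508.5,412,270],[512,415,272],[512,415,278],[502.5,273,237]):
    p=K@(c['R']@np.array(X,float)+c['t']); print(X,(p[:2]/p[2]).round(1))
# ray at the lens pixel: where it meets z=270 / plane y
d=c['R'].T@np.linalg.inv(K)@[408.3,125.8,1]; C=-c['R'].T@c['t']
for z in (268,270,274,278): print((C+d*(z-C[2])/d[2]).round(1))
```

```text
[508.5, 417, 270] [407.2 127. ]
[508.5, 412, 270] [406.1 127.5]
[512, 415, 272] [407.6 127.1]
[512, 415, 278] [407.9 125.4]
[502.5, 273, 237] [373.4 149.7]
[502.9 429.1 268. ]
[505.3 426.1 270. ]
[510.  420.1 274. ]
[514.7 414.  278. ]
```

The lens disc is at about (408,126) px, which is within about 1 px of my fit, and the pipe is short of it. I'll make the final slow approach of about 51 mm.

>>> drive_tool([
  {"offset": [3,0,0],"jaw": 20,"spin": 0},
  {"offset": [6,-0.4,0.3],"jaw": 20,"spin": 0},
  {"offset": [8,-0.4,0.3],"jaw": 20,"spin": 0},
  {"offset": [8,-0.4,0],"jaw": 20,"spin": 0},
  {"offset": [8,-0.4,0],"jaw": 20,"spin": 0},
  {"offset": [8,0,0],"jaw": 20,"spin": 0},
  {"offset": [6,0,0],"jaw": 20,"spin": 0},
  {"offset": [4,0,0],"jaw": 20,"spin": 0},
  {"offset": [0,0,0],"jaw": 20,"spin": 0},
  {"offset": [0,0,0],"jaw": 20,"spin": 0},
  {"offset": [0,0,0],"jaw": 20,"spin": 0},
  {"offset": [0,0,0],"jaw": 20,"spin": 0},
  {"offset": [0,0,0],"jaw": 20,"spin": 0},
])

```text
clock: 20.05
eef_pos: [498.7, 273.5, 301.7]
eef_rot: [3.142, -0.0, 1.527]
wrist_force: [0.7, 0.4, -5.0]
finger_gap: 41.5
```

```bash
python3 fitpipe.py
python3 - <<'E'
from h import *
c=shot('scene'); cv2.imwrite('pics/end.png',cv2.resize(c['color'][80:380,130:530],None,fx=2,fy=2,interpolation=cv2.INTER_CUBIC))
W=cloud(c); z=W[...,2]; k=(abs(W[...,0]-553)<50)&(abs(W[...,1]+333)<75)&(z>200)&(z<228)&(c['color'].max(-1)<70); print('bar',W[k].mean(0))
E
```

```text
20.05 [498.66369026 273.5257665  301.69289485] [ 3.14158394e+00 -1.61957327e-05  1.52696908e+00] [ 0.71212551  0.41246967 -4.98117296] 41.47799808465674
scene 630 F [501.3 324.6 236.4] yaw,pitch deg [86.7 21.3] med 1.2 F-G [ 2.6 51.1 12.7]
top 606 F [500.6 326.7 236.1] yaw,pitch deg [86.8 21.5] med 1.01 F-G [ 1.9 53.2 12.4]
wrist 9732 F [503.  324.6 236.7] yaw,pitch deg [86.6 21.3] med 0.25 F-G [ 4.4 51.  13. ]
all 10968 F [503.  324.6 236.7] yaw,pitch deg [86.4 21.4] med 0.31 F-G [ 4.3 51.1 13. ]
bar [ 557.43036282 -339.74514855  214.89147466]
```

View pics/end.png

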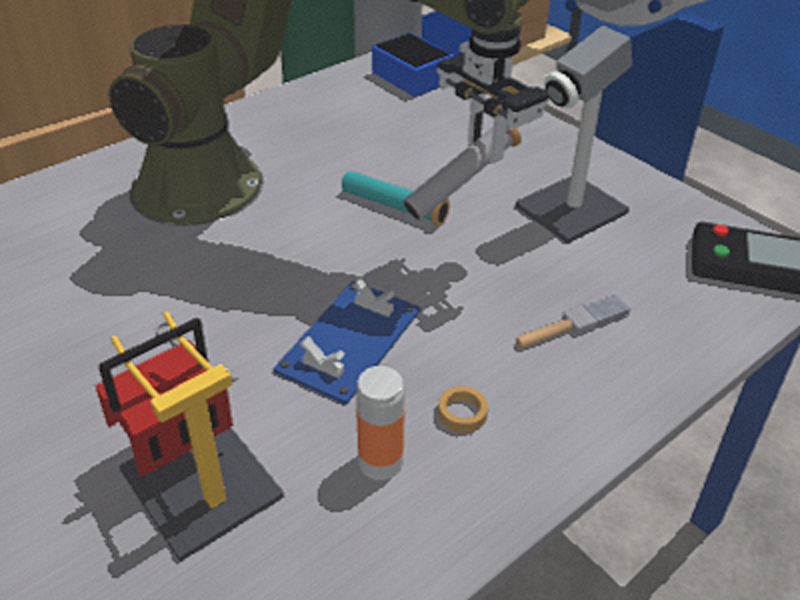

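The guard hangs on both prongs at (110-205,330-400), and the bystanders have not moved. The pipe is held tilted in front of the lens, with the flange at (515,135) and the lens at (560,90). I'll hand it in.

```bash
python3 -c "
from h import *
print(manip.sign_off())"
```

```text
the job is handed in; nothing more can be done
None
```

I finished the task and handed it in at about 20 s on the robot clock; `sign_off` reported no verdict.

**What I did:**
- I hung the guard by its handle on the two prongs and released it.
- The drive can't tilt the tool, so I gripped the pipe softly about 50 mm towards the flange from its middle. Lifting it that way let the pipe pivot to 20°.
- I then clamped it at 60 N and carried it to the camera.

**Last checks:**

| Check | Measured | Target |
|---|---|---|
| Flange centre (mm) | (503.0, 324.6, 236.7) | estimated focus (502.8, 324, 236.5) |
| Pipe tilt | 21.4° | 20.05° |
| Pipe heading | 86.4–86.8° | about 86.5° |

- **Guard:** it still hangs on both prongs. The bar reads about 4–8 mm from the seat, inside the 30 mm limit.
- **Load:** the wrist carries about 5 N, close to the pipe's weight, so nothing else appears to be holding it.
- **Bystanders:** the spray can, collar and brush look unmoved in the last picture. I did not check the wrench separately.

**Where the measurements disagreed:**
- The scene and top cameras differ by 2–7 mm.
- The lens position is known only to about 5 mm: depth at the lens read about 277 mm high, against 270 mm in the text. I used nearly the text height.
- Even so, the flange should be within the 15 mm tolerance.

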